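Find the spacer bush that fits the spare cutter spindle

ROBOT

A 6-joint arm with a two-finger parallel gripper is mounted at the origin on a cart in front of the work surface, level with it; the furniture and walls round the work are solid. World frame = base frame: x ahead of the robot, y to its left, z up, the work surface at z = 0. Lengths are in m, angles in rad, forces in N, time in s.
With the tool pointing down it reaches from about 0.425 to 0.95 m from the base axis. Payload 14.7 kg.
Tool frame: the origin (TCP) lies on the centre line of the jaws, within the pads' length; the fingertips stand 11 mm ahead of it and the grasp point (between the pads) lies 8 mm behind it; z points along the fingers, y is the line along which they close (so a half turn about z gives the same grasp; the last joint's range is limited). The gripper opens to 85 mm and grips with 20 to 120 N. Pads are 22 mm wide; open, the fingers measure 114 mm over their backs; the gripper's body (76 mm by 85 mm) begins 54 mm behind the grasp point. The pads swing forward as they close: fully open they stand 13 mm farther back than shut.
Start: joints at [1.118, 0.48, 1.596, -0, 1.065, -0.047], TCP at [0.257, 0.597, 0.242] pointing down, gripper open.
Joint ranges: [-2.75, 2.75], [-0.82, 2.05], [0.23, 2.67], [-1.56, 4.7], [0.09, 2.69], [-2.92, 2.92]. Speed limits (rad/s): [1.89, 1.89, 2.39, 3.01, 3.01, 3.01].

INTERFACE

Orientations are given as a unit quaternion [x, y, z, w].
In Python, from workcell import robot gives the robot as it stands. The module is installed in compiled form; this text tells all that it offers.
- The arm moves only by the tool step_arm, never from a script. Its arguments are lists of equal length, an entry for each row: "claw": the opening, from 0 (shut) to 1 (fully open); "xyz": the shift along the tool's x, y, z in mm, a list of three; "twist": the turn about the tool's z in degrees. A call has 1 to 20 rows; each row is the pose to reach, as a shift and turn from the pose commanded when the call began, along the tool's axes at that moment; what a row does not reach only later rows make up. A row lasts 1/8 s, in which the tool goes at most 62.5 mm and 10.7 degrees, less where a joint would pass 70% of its speed; a pose out of reach is approached as far as the arm can. A call with a gripper value outside its range is refused whole. The fingers move at their own pace and stop on an object; "squeeze" is the grip in N (left out, the last holds). Time passes only in rows, so rows that repeat a pose let the fingers close. It gives the time, the measured TCP pose, the force, the opening and the grip force at its end, in the units of the state.
- robot.state(): the state, without advancing time (a new reading comes with each control period).
- robot.read_camera(name): name is "side" or "top"; returns a dict with "image" (400x640x3 uint8, red, green, blue), "fx", "fy", "cx", "cy" (pixels), "T" (4x4, takes a point from camera to world coordinates). Camera axes: x right, y down, z forward; pixel columns grow to the right and rows downward; lengths in m; the calibration is good to about 2 mm. A picture is of the moment at which its call begins. There is no depth.
- robot.close_job(): hands the job in; it is judged then, once.
The state is a dict: "clock": time; "joint_pos": joint angles; "joint_vel": joint speeds; "effort": joint torques, N m; "tcp_pos": TCP position; "eef_rot": TCP orientation; "contact_force": force on the tool from outside, world axes, zero at the start; "wrist_torque": the same for the moment, N m; "grip_width": opening from 0.0 (shut) to 1.0 (fully open); "grip_force": force on a finger pad.
Only numpy, scipy, OpenCV 4.12 (cv2) and the standard library are available. Lean on these libraries where they do the work, as an engineer would, in place of code of your own. Each camera call takes 0.05 s, during which the arm holds its last target. There are 200 camera calls.

TASK

The key duplicator's spare spindle in the bench stand needs its spacer bush: of the three square-headed bushes lying among locks and key blanks in the grey bin, which look alike outside, only one fits. Find it by trying them on the spindle without forcing: the right one slides on without slack and stops against the shoulder, a tight one will not go on, a loose one is slack and runs on over the thicker part. Leave the right bush on the spindle, up against the shoulder, and everything else in the bin; do not disturb the things round about.

Things in the scene. Friction and masses are not known exactly. Their poses are not given: they have to be found in the camera images.
- bush_a: Steel spacer bush, one of three alike outside, 180 g: square head 32 x 32 mm (x -20 to +2 mm) and round spigot 28 mm in diameter (x +2 to +20 mm), bored through along x, 16 mm above the origin; it fits either end first. Lies on a flat of its head, x level. Origin: middle of its length, on its underside. Grip across the head's upright flats, at x = -9 mm.
- bush_b: Steel spacer bush, one of three alike outside, 180 g: square head 32 x 32 mm (x -20 to +2 mm) and round spigot 28 mm in diameter (x +2 to +20 mm), bored through along x, 16 mm above the origin; it fits either end first. Lies on a flat of its head, x level. Origin: middle of its length, on its underside. Grip across the head's upright flats, at x = -9 mm.
- bush_c: Steel spacer bush, one of three alike outside, 180 g: square head 32 x 32 mm (x -20 to +2 mm) and round spigot 28 mm in diameter (x +2 to +20 mm), bored through along x, 16 mm above the origin; it fits either end first. Lies on a flat of its head, x level. Origin: middle of its length, on its underside. Grip across the head's upright flats, at x = -9 mm.
- bush_a_bore (a point): Centre of the bore of bush_a: middle of its length, on the axis; axes as the bush, x along the bore. Its bore is 13.6, 17.4 or 21.6 mm, one bush of each; which it is is not known.
- bush_b_bore (a point): Centre of the bore of bush_b: middle of its length, on the axis; axes as the bush, x along the bore. Its bore is 13.6, 17.4 or 21.6 mm, one bush of each; which it is is not known.
- bush_c_bore (a point): Centre of the bore of bush_c: middle of its length, on the axis; axes as the bush, x along the bore. Its bore is 13.6, 17.4 or 21.6 mm, one bush of each; which it is is not known.
- parts_bin: Shallow grey steel bin, 210 (x) x 200 (y) x 48 mm, walls and floor 4 mm, open above, does not move. Origin: centre of the underside; its inner floor is 4 mm above.
- spindle: Spare spindle, fixed in a bench stand: base 72 (x) x 60 x 12 mm, post 34 mm wide, 102 mm high at x = +19 to +35 mm, level steel spindle along x, 85 mm above the origin, free end to -x: front journal 16 mm in diameter, 34 mm long with a 3 mm taper at the tip, then a square shoulder and a thicker part 19.5 mm in diameter, 21 mm long up to the post. Origin: centre of the base's underside.
- spindle_tip (a point): Free end of the spindle, on its axis; axes as the spindle (it points to -x, a bush is slid on towards +x).
- spindle_shoulder (a point): The shoulder between the 16 mm journal and the 19.5 mm part, on the axis, 34 mm behind the tip; axes as the spindle. A bush that stops here has its bore centre at x = -20 mm.
- brass_cylinder: Brass lock cylinder lying in the bin, 33 (x) x 65 (y) x 17 mm. Origin: centre of the underside.
- nickel_cylinder: Grey lock cylinder lying in the bin, 33 (x) x 65 (y) x 17 mm. Origin: centre of the underside.
- block_padlock: Grey block padlock lying in the bin, 41 (x) x 53 (y) x 24 mm. Origin: centre of the underside.
- key_blank_1: Key blank lying flat in the bin, 56 (x) x 28 (y) x 6 mm, bow to +x. Origin: middle, on the underside.
- key_blank_2: Key blank lying flat in the bin, 56 (x) x 28 (y) x 6 mm, bow to +x. Origin: middle, on the underside.
- bristle_brush: Wooden bristle brush lying behind the bin, 28 x 180 (y) x 11 mm. Origin: centre of the underside.
- oil_bottle: Small oil bottle with a red spout standing behind the spindle, 42 mm diameter, 131 mm high. Origin: centre of the underside.
There are look-alikes about, which are no part of the job. Leave any red look-alike of the bush_a alone.

How it is judged:
By the outcome, as a careful person would: the job done as asked, in the order asked, and still so for the second after the job is handed in, with the robot touching nothing.
It also fails if it takes over 72 s, if anything falls off the work surface, if the arm or the gripper's body presses on something with over 40 N, if the wrist force passes 120 N, or if a joint passes its speed limit or range.

## Working session

There is one attempt and no reset: what is moved stays moved. The work goes in short steps, Python scripts to look and compute and a tool call to move; the robot and the scene stay as the last step left them, time stands still between calls to the robot, and variables do not carry over. Pictures are saved under pics/ and viewed, at most 10 in all, crops included, and the job is handed in when it is done.

Besides the shell and the picture viewer there is one more tool, called after "Call:" in YAML: its name, and indented under it one key for each argument. step_arm: Moves the arm, as the interface text tells. Its arguments: {"type":"object","properties":{"claw":{"type":"array","items":{"type":"number"}},"xyz":{"type":"array","items":{"type":"array","items":{"type":"number"}}},"twist":{"type":"array","items":{"type":"number"}},"squeeze":{"type":"number"}},"required":["claw","xyz","twist"]}

```bash
mkdir -p pics
cat > h.py <<'E'
from workcell import robot
import numpy as np, cv2
def snap(n,f):
    c=robot.read_camera(n); cv2.imwrite(f,c["image"][:,:,::-1]); np.savez(n+'.npz',**{k:c[k] for k in c}); return c
def ray(c,u,v,z):
    T=np.array(c["T"]);d=T[:3,:3]@np.array([(u-c["cx"])/c["fx"],(v-c["cy"])/c["fy"],1]);o=T[:3,3]
    return o+d*(z-o[2])/d[2]
def proj(c,p):
    T=np.array(c["T"]);q=T[:3,:3].T@(np.array(p)-T[:3,3]);return np.array([c["fx"]*q[0]/q[2]+c["cx"],c["fy"]*q[1]/q[2]+c["cy"]])
E
python3 - <<'E'
from h import *
for n in("top","side"):
    c=snap(n,f"pics/{n}0.png"); print(n,c["fx"],c["cx"],c["cy"],np.round(c["T"],3).tolist())
s=robot.state();print(s)
E
```

```text
top 396.92405131772773 318.7165093168853 198.49522133158456 [[0.001, -0.99, 0.139, 0.546], [-1.0, -0.0, 0.002, 0.166], [-0.002, -0.139, -0.99, 0.921], [0.0, 0.0, 0.0, 1.0]]
side 427.5228903475289 322.3296097872269 198.23282592800572 [[-0.877, -0.4, 0.266, 0.417], [-0.48, 0.727, -0.49, 0.609], [0.003, -0.558, -0.83, 0.799], [0.0, 0.0, 0.0, 1.0]]
{'clock': 0.1, 'joint_pos': array([ 1.11842052e+00,  4.80746207e-01,  1.59683811e+00,  1.91169240e-05,
        1.06509421e+00, -4.65764666e-02]), 'joint_vel': array([-5.62950178e-04, -1.03076518e-03, -1.63049965e-03,  1.33603872e-03,
        1.29900915e-03,  9.34678569e-05]), 'effort': array([ 1.29199485e-03, -9.52252793e+01, -4.31037855e+01,  1.48471909e-04,
        5.42317735e-03,  1.43716775e-04]), 'tcp_pos': array([0.25638883, 0.59689515, 0.24174127]), 'eef_rot': array([ 2.01514871e-01,  9.79485305e-01, -5.24066470e-04, -1.42150361e-04]), 'contact_force': array([ 0.4290938, -0.514537 , -0.7209792]), 'wrist_torque': array([-0.0087514 ,  0.01487363,  0.07259933]), 'grip_force': 0.0, 'grip_width': 0.9989931833230726}
```

View pics/top0.png

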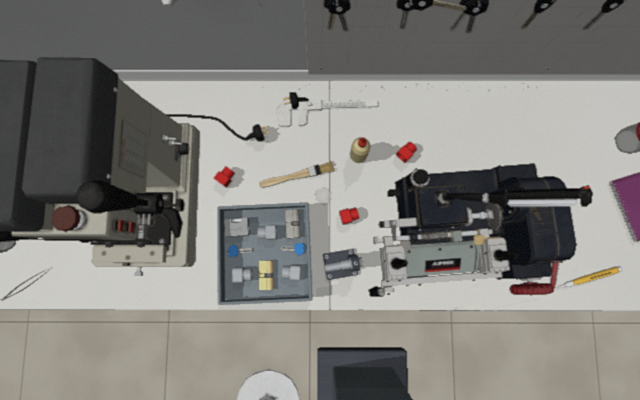

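View pics/side0.png

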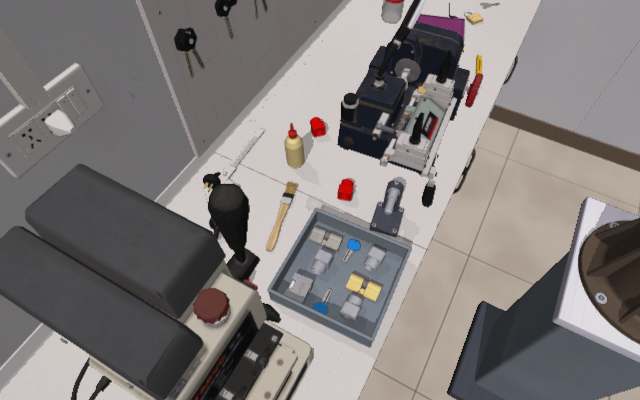

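Run:
```python
from h import *
t=cv2.imread('pics/top0.png');s=cv2.imread('pics/side0.png')
a=cv2.resize(t[195:310,210:370],None,fx=5,fy=5,interpolation=cv2.INTER_CUBIC);b=cv2.resize(s[165:345,260:420],None,fx=4,fy=3.3,interpolation=cv2.INTER_CUBIC)
cv2.imwrite('pics/t1.png',a);cv2.imwrite('pics/s1.png',cv2.resize(s[170:345,260:420],None,fx=3.4,fy=3.4,interpolation=cv2.INTER_CUBIC))
```

```text
(no output)
```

View pics/t1.png

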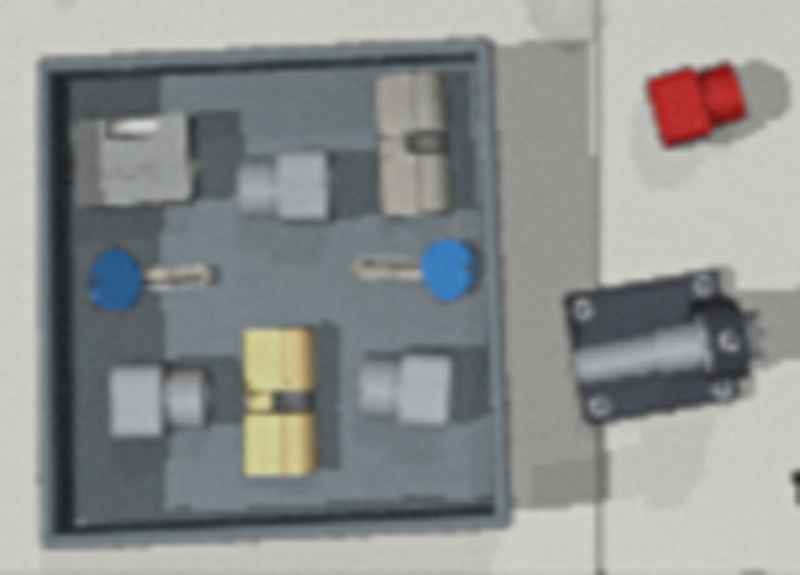

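View pics/s1.png

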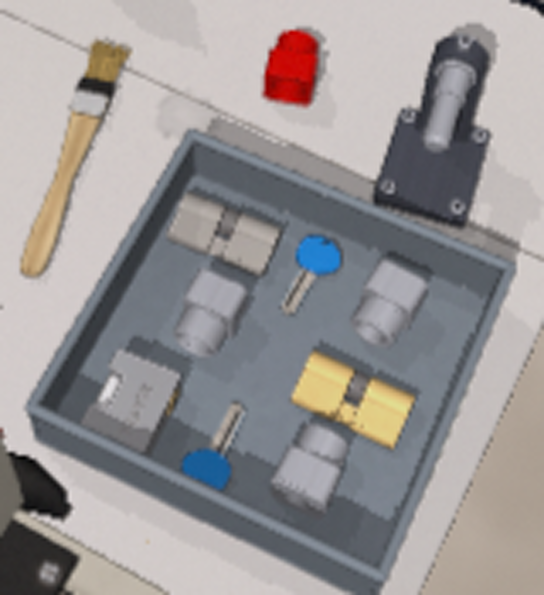

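```bash
cat > fit.py <<'E'
from h import *
from scipy.optimize import differential_evolution
from scipy.ndimage import map_coordinates
def box(x0,x1,y0,y1,z0,z1): return np.array([[x,y,z] for x in(x0,x1) for y in(y0,y1) for z in(z0,z1)])
def cyl(x0,x1,r,z): 
    a=np.linspace(0,2*np.pi,24,endpoint=False); return np.array([[x,r*np.cos(t),z+r*np.sin(t)] for x in(x0,x1) for t in a])
BUSH=[box(-20,2,-16,16,0,32),cyl(2,20,14,16)]
SPIN=[box(-36,36,-30,30,0,12),box(19,35,-17,17,12,95),cyl(-36,-2,8,85),cyl(-2,19,9.75,85)]
def grad(c):
    g=cv2.GaussianBlur(c["image"].astype(np.float32),(0,0),0.7)
    gx=cv2.Sobel(g,cv2.CV_32F,1,0)/8;gy=cv2.Sobel(g,cv2.CV_32F,0,1)/8
    return np.minimum(np.sqrt(gx**2+gy**2).max(2),25)
def pp(c,P):
    T=c["T"];q=(P-T[:3,3])@T[:3,:3];return np.stack([c["fx"]*q[:,0]/q[:,2]+c["cx"],c["fy"]*q[:,1]/q[:,2]+c["cy"]],1)
def hulls(c,parts,x,y,yaw,z):
    R=np.array([[np.cos(yaw),-np.sin(yaw),0],[np.sin(yaw),np.cos(yaw),0],[0,0,1]])
    return [cv2.convexHull(pp(c,(p/1000)@R.T+[x,y,z]).astype(np.float32))[:,0] for p in parts]
def score(G,c,parts,x,y,yaw,z):
    s=0;n=0
    for h in hulls(c,parts,x,y,yaw,z):
        for a,b in zip(h,np.roll(h,-1,0)):
            m=max(2,int(np.linalg.norm(b-a)*2)); t=np.linspace(0,1,m,endpoint=False)[:,None];q=a+(b-a)*t
            s+=map_coordinates(G,[q[:,1],q[:,0]],order=1).sum();n+=m
    return s/n
def fit(cs,Gs,parts,g,z,d=.012,dy=.15):
    r=differential_evolution(lambda v:-sum(score(G,c,parts,*v,z) for G,c in zip(Gs,cs)),[(g[0]-d,g[0]+d),(g[1]-d,g[1]+d),(g[2]-dy,g[2]+dy)],seed=1,maxiter=40,popsize=10)
    return r.x,-r.fun
E
cat > m1.py <<'E'
from fit import *
cs=[dict(np.load(n+'.npz')) for n in("top","side")];Gs=[grad(c) for c in cs]
top=cs[0]
def w(u,v,z): return ray(top,210+u/5,195+v/5,z)[:2]
init={}
for n,hd,sp in(("up",(303,186),(255,186)),("left",(137,400),(187,398)),("right",(425,388),(380,385))):
    a,b=w(*hd,.034),w(*sp,.034);yaw=np.arctan2(*(b-a)[::-1]);init[n]=(*(a+.009*np.array([np.cos(yaw),np.sin(yaw)])),yaw,BUSH,.004)
a,b=w(578,363,.085),w(715,340,.085);d=(b-a)/np.linalg.norm(b-a);init["spin"]=(*(a+.036*d),np.arctan2(d[1],d[0]),SPIN,0)
vis=[c["image"][:,:,::-1].copy() for c in cs]
vis=[cv2.resize(v,None,fx=4,fy=4,interpolation=cv2.INTER_CUBIC) for v in vis]
for n,(x,y,yaw,P,z) in init.items():
    print(n,np.round([x,y,yaw],4))
    for k in([0],[1],[0,1]):
        r,f=fit([cs[i] for i in k],[Gs[i] for i in k],P,(x,y,yaw),z);print("  ",k,np.round(r[:2]*1000,1),round(np.degrees(r[2]),2),round(f,1))
    for i in(0,1):
        for h in hulls(cs[i],P,*r,z): cv2.polylines(vis[i],[((h+.5)*4).astype(int)],True,(0,255,0),1)
A=vis[0][790:1240,850:1500];B=vis[1][700:1340,1040:1680]
cv2.imwrite('pics/o1.png',cv2.resize(A,(780,540)));cv2.imwrite('pics/o2.png',B[:,:][0:600])
E
python3 m1.py
```

```text
up [0.5942 0.2843 1.5714]
   [0] [598.3 288.7] 90.91 11.7
   [1] [594.2 274.3] 98.34 12.6
   [0, 1] [591.9 286.2] 97.01 22.6
left [ 0.5007  0.3376 -1.5306]
   [0] [503.1 340.4] -81.37 15.9
   [1] [503.9 330. ] -84.98 15.2
   [0, 1] [502.1 340.3] -82.09 27.2
right [0.5062 0.229  1.5061]
   [0] [508.9 230.5] 87.08 13.6
   [1] [502.4 229.3] 94.62 11.4
   [0, 1] [508.8 230. ] 87.05 24.2
spin [ 0.5241  0.118  -1.4061]
   [0] [524.1 119.2] -79.76 20.7
   [1] [523.3 118.3] -80.74 22.0
   [0, 1] [523.9 118.8] -79.61 42.6
```

View pics/o1.png

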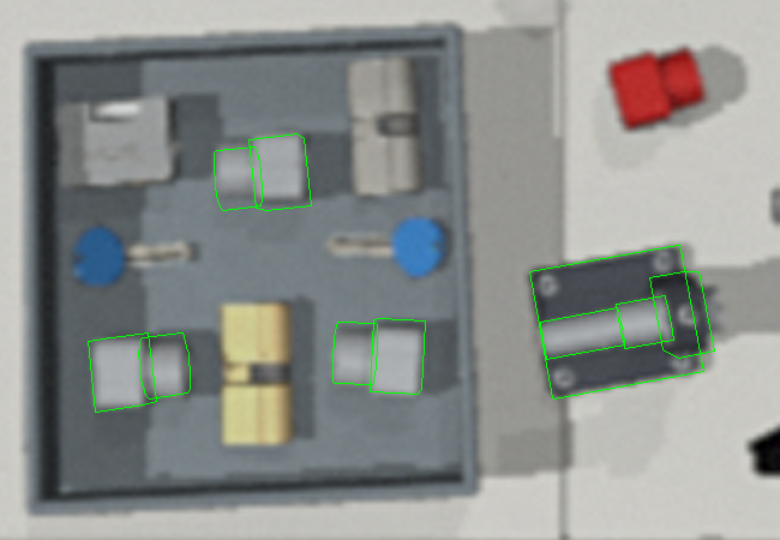

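```bash
cat > mv.py <<'E'
import sys
from h import *
from scipy.spatial.transform import Rotation as Ro
# usage: mv.py tooly_deg x y z [x y z ...] in mm : shifts in tool axes from the present pose
s=robot.state();R=Ro.from_quat(s["eef_rot"]).as_matrix();p=np.array(s["tcp_pos"])*1000
ty=np.degrees(np.arctan2(R[1,1],R[0,1]));a=list(map(float,sys.argv[1:]))
print("clk",round(s["clock"],2),"tcp",p.round(1),"ty",round(ty,2),"F",np.round(s["contact_force"],1),"w",round(s["grip_width"],3),"j",np.round(s["joint_pos"],2))
if a:
    tw=(ty-a[0]+180)%360-180;print("twist",round(tw,1))
    for t in np.array(a[1:]).reshape(-1,3): print(t,"->",(R.T@(t-p)).round(1))
E
python3 mv.py -3 380 270 240 508.4 221 150 508.4 221 20
```

```text
clk 0.1 tcp [256.4 596.9 241.7] ty 66.75 F [ 0.4 -0.5 -0.7] w 0.999 j [ 1.12  0.48  1.6   0.    1.07 -0.05]
twist 69.7
[380. 270. 240.] -> [-242.6 -251.5    2. ]
[508.4 221.  150. ] -> [-379.9 -245.8   92. ]
[508.4 221.   20. ] -> [-379.9 -245.6  222. ]
```

Call:
step_arm:
  claw: [0.55,0.55,0.55,0.55,0.55,0.55,0.55,0.55,0.55,0.55,0.55,0.55,0.55]
  xyz:
    - [-40,-42,0]
    - [-80,-84,0]
    - [-120,-126,0]
    - [-160,-168,0]
    - [-200,-210,0]
    - [-242,-251,2]
    - [-280,-250,20]
    - [-320,-248,50]
    - [-355,-246,70]
    - [-380,-246,92]
    - [-380,-246,92]
    - [-380,-246,92]
    - [-380,-246,92]
  twist: [8,16,24,32,40,48,56,64,69.7,69.7,69.7,69.7,69.7]

```text
clock: 1.72
tcp_pos: [0.5081, 0.2217, 0.151]
eef_rot: [0.725, 0.689, 0.0, 0.0]
contact_force: [0.1, -0.9, -0.8]
grip_width: 0.546
grip_force: 0.0
```

```bash
python3 mv.py -3 508.4 221 60 508.4 221 20
```

```text
clk 1.73 tcp [508.1 221.7 151. ] ty -2.91 F [ 0.1 -0.9 -0.8] w 0.546 j [0.36 0.46 1.91 0.   0.77 0.41]
twist 0.1
[508.4 221.   60. ] -> [-0.7  0.2 91. ]
[508.4 221.   20. ] -> [ -0.7   0.2 131. ]
```

Call:
step_arm:
  claw: [0.55,0.55,0.55,0.55,0.55,0.3,0.3,0.3,0.3,0.3,0.3]
  xyz:
    - [0,0,50]
    - [0,0,95]
    - [0,0,120]
    - [0,0,131]
    - [0,0,131]
    - [0,0,131]
    - [0,0,131]
    - [0,0,131]
    - [0,0,131]
    - [0,0,131]
    - [0,0,131]
  twist: [0,0,0,0,0,0,0,0,0,0,0]
  squeeze: 40

```text
clock: 3.1
tcp_pos: [0.5092, 0.2215, 0.0206]
eef_rot: [0.725, 0.689, 0.001, 0.0]
contact_force: [-2.3, 1.0, 8.7]
grip_width: 0.367
grip_force: 40.8
```

```bash
python3 mv.py
```

```text
clk 3.1 tcp [509.2 221.5  20.6] ty -2.95 F [-2.3  1.   8.7] w 0.367 j [0.36 0.67 1.97 0.   0.5  0.41]
```

```bash
python3 mv.py 9.9 509.2 221.5 110 512.2 186 110 512.2 184.7 85.6
```

```text
clk 3.1 tcp [509.2 221.5  20.6] ty -2.95 F [-2.3  1.   8.7] w 0.367 j [0.36 0.67 1.97 0.   0.5  0.41]
twist -12.9
[509.2 221.5 110. ] -> [  0.1   0.2 -89.4]
[512.2 186.  110. ] -> [-35.2   5.  -89.4]
[512.2 184.7  85.6] -> [-36.6   5.  -65. ]
```

Call:
step_arm:
  claw: [0.3,0.3,0.3,0.3,0.3,0.3,0.3,0.3,0.3,0.3]
  xyz:
    - [0,0,-15]
    - [0,0,-50]
    - [0,0,-89]
    - [-15,2,-89]
    - [-35,5,-89]
    - [-36,5,-80]
    - [-37,5,-65]
    - [-37,5,-65]
    - [-37,5,-65]
    - [-37,5,-65]
  twist: [0,0,0,-7,-12.9,-12.9,-12.9,-12.9,-12.9,-12.9]

```text
clock: 4.35
tcp_pos: [0.5118, 0.1843, 0.0844]
eef_rot: [0.643, 0.766, 0.0, 0.0]
contact_force: [0.5, -0.1, -1.2]
grip_width: 0.363
grip_force: 40.1
```

```bash
python3 mv.py
cat > m2.py <<'E'
from fit import *
import sys
cs=[snap(n,f"pics/{n}_{sys.argv[1]}.png") for n in("top","side")]
vis=[cv2.resize(c["image"][:,:,::-1],None,fx=6,fy=6,interpolation=cv2.INTER_CUBIC) for c in cs]
s=robot.state();p=s["tcp_pos"];yaw=np.radians(99.9);sg=float(sys.argv[2]) # sg +1: head leads
u=np.array([np.cos(yaw),np.sin(yaw),0])
if sg>0: o=p+.009*u
else: o=p-.009*u;yaw+=np.pi
out=[]
for i,c in enumerate(cs):
    for h in hulls(c,BUSH,o[0],o[1],yaw,p[2]-.0166): cv2.polylines(vis[i],[((h+.5)*6).astype(int)],True,(0,255,0),1)
    for h in hulls(c,SPIN,.5237,.1187,np.radians(-80.1),0): cv2.polylines(vis[i],[((h+.5)*6).astype(int)],True,(0,255,255),1)
    q=pp(c,np.array([[.5175,.1542,.085]]))[0]*6; x,y=q.astype(int);out.append(vis[i][y-260:y+260,x-200:x+200])
cv2.imwrite(f"pics/o_{sys.argv[1]}.png",np.hstack(out))
E
python3 m2.py a 1
```

```text
clk 4.35 tcp [511.8 184.3  84.4] ty 9.95 F [ 0.5 -0.1 -1.2] w 0.363 j [ 0.29  0.55  1.97 -0.    0.62  0.12]
```

View pics/o_a.png

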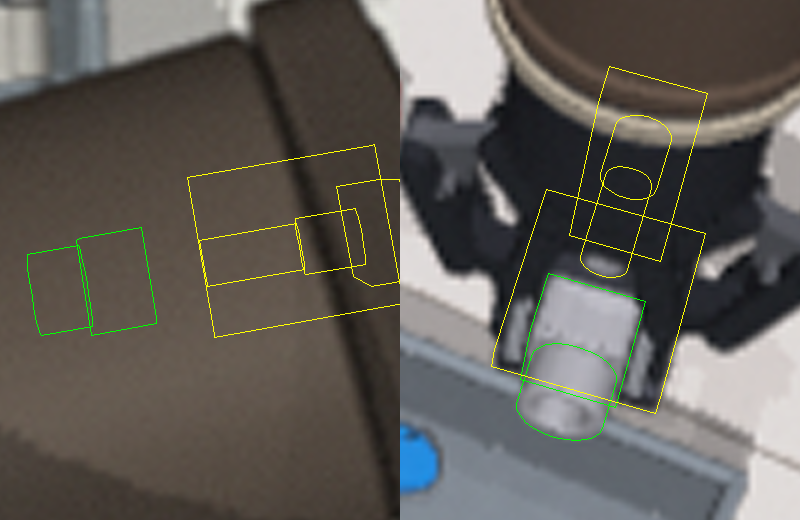

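```bash
cat > m3.py <<'E'
from fit import *
import sys
from scipy.optimize import minimize
c=dict(np.load('side.npz'));G=grad(c);s=robot.state();p=s["tcp_pos"]
sg=float(sys.argv[1]);yaw=np.radians(99.9);u=np.array([np.cos(yaw),np.sin(yaw),0])
o=p+.009*sg*u
if sg<0:yaw+=np.pi
def sc(lat,al,dz): 
    q=o+al*u+lat*np.array([u[1],-u[0],0]);return score(G,c,BUSH,q[0],q[1],yaw,p[2]-.0166+dz)
for dz in(0,):
    L=[(sc(a/1e4,b/1e4,dz),a/10,b/10) for a in range(-40,41,2) for b in range(-60,61,3)]
    L.sort(reverse=True);print([np.round(l,2) for l in L[:6]])
E
python3 m3.py 1
python3 - <<'E'
from fit import *
import subprocess
# spindle in the clean side picture (start view) 
im=cv2.imread('pics/side0.png')[:,:,::-1];c=dict(np.load('side.npz'));c["image"]=im;G=grad(c)
for parts,n in((SPIN,'all'),(SPIN[2:],'cyl'),(SPIN[:1],'base')):
  for yd in(-79,-79.6,-80.2,-80.8,-81.4):
    y=np.radians(yd);u=np.array([np.cos(y),np.sin(y)]);nn=np.array([-u[1],u[0]])
    L=max((score(G,c,parts,*(np.array([.5237,.1187])+a/1e4*nn+b/1e4*u),y,0),a/10,b/10) for a in range(-30,31,2) for b in range(-40,41,4));print(n,yd,np.round(L,2))
E
```

```text
[array([16.45,  2.  , -0.9 ]), array([16.44,  2.  , -0.6 ]), array([16.44,  1.8 , -0.9 ]), array([16.44,  2.  , -1.2 ]), array([16.43,  2.2 , -0.9 ]), array([16.43,  1.8 , -0.6 ])]
all -79 [21.92 -0.2   0.  ]
all -79.6 [21.98 -0.2   0.4 ]
all -80.2 [22.02 -0.4   0.4 ]
all -80.8 [22.02 -0.4   0.4 ]
all -81.4 [21.99 -0.4   0.4 ]
cyl -79 [21.99 -0.2   1.6 ]
cyl -79.6 [22.06 -0.2   2.  ]
cyl -80.2 [22.07 -0.4   2.  ]
cyl -80.8 [22.03 -0.4   2.  ]
cyl -81.4 [21.95 -0.4   2.  ]
base -79 [23.26  0.   -0.8 ]
base -79.6 [23.29  0.   -0.8 ]
base -80.2 [23.28 -0.2  -0.8 ]
base -80.8 [23.24 -0.2  -0.4 ]
base -81.4 [23.18 -0.4  -0.4 ]
```

Run:
```python
from fit import *
c=dict(np.load('side.npz'));s=robot.state();p=s["tcp_pos"]
yaw=np.radians(99.9);u=np.array([np.cos(yaw),np.sin(yaw),0]);n=np.array([u[1],-u[0],0])
k=12;im=cv2.resize(c["image"][:,:,::-1],None,fx=k,fy=k,interpolation=cv2.INTER_CUBIC)
x,y=(pp(c,p[None])[0]*k).astype(int);P=[]
for lat,col in((None,0),(0,(0,255,0)),):
    v=im.copy()
    if lat is not None:
        q=p+.009*u+lat*n
        for h in hulls(c,BUSH,q[0],q[1],yaw,p[2]-.0166): cv2.polylines(v,[((h+.5)*k).astype(int)],True,col,1)
    P.append(v[y-220:y+330,x-230:x+170])
cv2.imwrite('pics/z1.png',np.hstack(P))
```

```text
(no output)
```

View pics/z1.png

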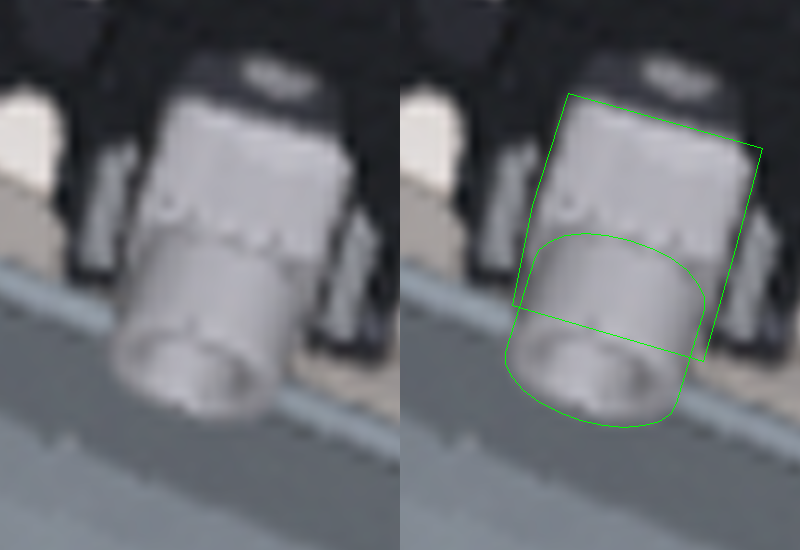

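Call:
step_arm:
  claw: [0.3,0.3,0.3,0.3,0.3,0.3]
  xyz:
    - [0,-1.7,-1.2]
    - [-7,-1.7,-1.2]
    - [-13,-1.7,-1.2]
    - [-16,-1.7,-1.2]
    - [-16,-1.7,-1.2]
    - [-16,-1.7,-1.2]
  twist: [0,0,0,0,0,0]

```text
clock: 5.2
tcp_pos: [0.5128, 0.1679, 0.0855]
eef_rot: [0.643, 0.766, 0.0, 0.0]
contact_force: [0.9, -0.6, -2.0]
grip_width: 0.368
grip_force: 40.1
```

Call:
step_arm:
  claw: [0.3,0.3,0.3,0.3]
  xyz:
    - [-1.5,0,0]
    - [-3,0,0]
    - [-4,0,0]
    - [-4,0,0]
  twist: [0,0,0,0]

```text
clock: 5.7
tcp_pos: [0.5137, 0.1641, 0.0856]
eef_rot: [0.643, 0.766, 0.0, 0.0]
contact_force: [0.1, 2.6, -1.8]
grip_width: 0.37
grip_force: 40.1
```

Call:
step_arm:
  claw: [0.3,0.3,0.3,0.3]
  xyz:
    - [-0.7,0,0]
    - [-1.5,0,0]
    - [-2,0,0]
    - [-2,0,0]
  twist: [0,0,0,0]

```text
clock: 6.2
tcp_pos: [0.5147, 0.1622, 0.0857]
eef_rot: [0.643, 0.766, 0.001, 0.001]
contact_force: [4.8, 3.9, -2.4]
grip_width: 0.364
grip_force: 40.1
```

Call:
step_arm:
  claw: [0.3,0.3,0.3,0.3]
  xyz:
    - [0,0.8,0]
    - [0,1.2,0]
    - [0,1.2,0]
    - [0,1.2,0]
  twist: [0,0,0,0]

```text
clock: 6.7
tcp_pos: [0.5149, 0.1621, 0.0855]
eef_rot: [0.643, 0.766, -0.0, -0.0]
contact_force: [1.2, -0.6, -0.5]
grip_width: 0.363
grip_force: 40.3
```

Call:
step_arm:
  claw: [0.3,0.3,0.3,0.3]
  xyz:
    - [-0.7,0,0]
    - [-1.5,0,0]
    - [-2,0,0]
    - [-2,0,0]
  twist: [0,0,0,0]

```text
clock: 7.2
tcp_pos: [0.5153, 0.1602, 0.0855]
eef_rot: [0.643, 0.766, -0.0, -0.0]
contact_force: [0.8, 0.5, -1.7]
grip_width: 0.369
grip_force: 40.3
```

```bash
python3 mv.py
```

```text
clk 7.2 tcp [515.3 160.2  85.5] ty 9.95 F [ 0.8  0.5 -1.7] w 0.369 j [ 0.25  0.54  1.98 -0.    0.61  0.07]
```

Call:
step_arm:
  claw: [0.3,0.3,0.3,0.3,0.3]
  xyz:
    - [-1,0,0]
    - [-2,0,0]
    - [-3,0,0]
    - [-4,0,0]
    - [-4,0,0]
  twist: [0,0,0,0,0]

```text
clock: 7.82
tcp_pos: [0.516, 0.1562, 0.0855]
eef_rot: [0.643, 0.766, -0.0, -0.0]
contact_force: [0.8, -0.2, -1.8]
grip_width: 0.37
grip_force: 40.3
```

Call:
step_arm:
  claw: [0.3,0.3,0.3,0.3,0.3]
  xyz:
    - [-1,0,0]
    - [-2,0,0]
    - [-3,0,0]
    - [-4,0,0]
    - [-4,0,0]
  twist: [0,0,0,0,0]

```text
clock: 8.45
tcp_pos: [0.5167, 0.1523, 0.0855]
eef_rot: [0.643, 0.766, -0.0, -0.0]
contact_force: [0.4, -0.9, -2.3]
grip_width: 0.365
grip_force: 40.3
```

Call:
step_arm:
  claw: [0.3,0.3,0.3,0.3,0.3,0.3,0.3,0.3]
  xyz:
    - [-2,0,0]
    - [-4,0,0]
    - [-6,0,0]
    - [-8,0,0]
    - [-10,0,0]
    - [-12,0,0]
    - [-14,0,0]
    - [-14,0,0]
  twist: [0,0,0,0,0,0,0,0]

```text
clock: 9.45
tcp_pos: [0.5191, 0.1384, 0.0855]
eef_rot: [0.643, 0.766, -0.0, 0.0]
contact_force: [-0.8, -1.1, -1.9]
grip_width: 0.367
grip_force: 40.3
```

Call:
step_arm:
  claw: [0.3,0.3,0.3,0.3,0.3]
  xyz:
    - [-1,0,0]
    - [-2,0,0]
    - [-3,0,0]
    - [-4,0,0]
    - [-4,0,0]
  twist: [0,0,0,0,0]

```text
clock: 10.07
tcp_pos: [0.5198, 0.1346, 0.0855]
eef_rot: [0.643, 0.766, -0.0, -0.0]
contact_force: [0.1, -0.4, -2.1]
grip_width: 0.364
grip_force: 40.3
```

Call:
step_arm:
  claw: [0.3,0.3,0.3,0.3,0.3]
  xyz:
    - [-0.7,0,0]
    - [-1.5,0,0]
    - [-2.2,0,0]
    - [-2.5,0,0]
    - [-2.5,0,0]
  twist: [0,0,0,0,0]

```text
clock: 10.7
tcp_pos: [0.5201, 0.1332, 0.0855]
eef_rot: [0.643, 0.766, 0.0, -0.0]
contact_force: [-2.6, 14.2, -1.7]
grip_width: 0.364
grip_force: 40.3
```

Call:
step_arm:
  claw: [0.3,0.3,0.3,0.3,0.3]
  xyz:
    - [2,0,0]
    - [4,0,0]
    - [4,0.7,0]
    - [4,1.5,0]
    - [4,1.5,0]
  twist: [0,0,0,0,0]

```text
clock: 11.32
tcp_pos: [0.521, 0.1363, 0.0855]
eef_rot: [0.643, 0.766, -0.0, -0.0]
contact_force: [-1.2, 0.2, -0.8]
grip_width: 0.367
grip_force: 40.4
```

Call:
step_arm:
  claw: [0.3,0.3,0.3,0.3,0.3]
  xyz:
    - [0,-1,0]
    - [0,-2,0]
    - [0,-3,0]
    - [0,-3,0]
    - [0,-3,0]
  twist: [0,0,0,0,0]

```text
clock: 11.95
tcp_pos: [0.5195, 0.1361, 0.0857]
eef_rot: [0.643, 0.766, 0.001, 0.001]
contact_force: [6.8, 0.3, -5.9]
grip_width: 0.365
grip_force: 40.8
```

Call:
step_arm:
  claw: [0.3,0.3,0.3,0.3,0.3]
  xyz:
    - [0,2,0]
    - [0,4,0]
    - [0,5,0]
    - [0,5,0]
    - [0,5,0]
  twist: [0,0,0,0,0]

```text
clock: 12.58
tcp_pos: [0.5211, 0.1364, 0.0853]
eef_rot: [0.643, 0.766, -0.001, -0.001]
contact_force: [-8.7, -0.9, 7.9]
grip_width: 0.366
grip_force: 42.8
```

```bash
python3 mv.py
```

```text
clk 12.57 tcp [521.1 136.4  85.3] ty 9.96 F [-8.7 -0.9  7.9] w 0.366 j [0.2  0.54 1.98 0.   0.62 0.03]
```

Call:
step_arm:
  claw: [0.3,0.3,0.3,0.3,0.3,0.3,0.3]
  xyz:
    - [0,-0.6,0]
    - [0,-1.25,0]
    - [-1,-1.25,0]
    - [-2,-1.25,0]
    - [-3,-1.25,0]
    - [-3.9,-1.25,0]
    - [-3.9,-1.25,0]
  twist: [0,0,0,0,0,0,0]

```text
clock: 13.45
tcp_pos: [0.5215, 0.1335, 0.0853]
eef_rot: [0.643, 0.766, -0.0, -0.001]
contact_force: [-8.2, 12.0, 0.9]
grip_width: 0.369
grip_force: 41.8
```

```bash
python3 mv.py
```

```text
clk 13.45 tcp [521.5 133.5  85.3] ty 9.92 F [-8.2 12.   0.9] w 0.369 j [0.19 0.54 1.99 0.   0.61 0.02]
```

Call:
step_arm:
  claw: [0.3,0.3,0.3,0.3]
  xyz:
    - [1.5,0,0]
    - [1.5,-0.6,0]
    - [1.5,-1.2,0]
    - [1.5,-1.2,0]
  twist: [0,0,0,0]

```text
clock: 13.95
tcp_pos: [0.5214, 0.134, 0.0856]
eef_rot: [0.643, 0.766, 0.0, 0.0]
contact_force: [0.7, 0.0, -2.0]
grip_width: 0.369
grip_force: 41.5
```

```bash
python3 mv.py
```

```text
clk 13.95 tcp [521.4 134.   85.6] ty 9.95 F [ 0.7  0.  -2. ] w 0.369 j [ 0.2   0.54  1.99 -0.    0.61  0.02]
```

Call:
step_arm:
  claw: [0.3,0.3,0.3,0.3,0.3]
  xyz:
    - [-0.6,0,0]
    - [-1.2,0,0]
    - [-1.8,0,0]
    - [-1.8,0,0]
    - [-1.8,0,0]
  twist: [0,0,0,0,0]

```text
clock: 14.58
tcp_pos: [0.5215, 0.1334, 0.0856]
eef_rot: [0.643, 0.766, 0.001, -0.0]
contact_force: [-2.3, 17.4, -1.6]
grip_width: 0.368
grip_force: 41.6
```

```bash
python3 mv.py
```

```text
clk 14.57 tcp [521.5 133.4  85.6] ty 9.92 F [-2.3 17.4 -1.6] w 0.368 j [0.19 0.54 1.99 0.   0.61 0.02]
```

Call:
step_arm:
  claw: [0.3,0.42,0.55,0.6,0.6,0.6,0.6,0.6,0.6,0.6,0.6]
  xyz:
    - [0.5,0,0]
    - [0.5,0,0]
    - [0.5,0,0]
    - [0.5,0,0]
    - [0.5,0,0]
    - [0.5,0,-20]
    - [0,0,-60]
    - [0,0,-110]
    - [60,0,-130]
    - [110,0,-130]
    - [110,0,-130]
  twist: [0,0,0,0,0,0,0,0,0,0,0]

```text
clock: 15.95
tcp_pos: [0.5018, 0.2433, 0.2159]
eef_rot: [0.642, 0.767, 0.001, 0.0]
contact_force: [0.1, -0.4, -0.5]
grip_width: 0.601
grip_force: 0.0
```

```bash
python3 - <<'E'
from fit import *
cs=[snap(n,f"pics/{n}_f.png") for n in("top","side")];o=[]
for c in cs:
    k=8;x,y=pp(c,np.array([[.522,.135,.085]]))[0].astype(int)
    o.append(cv2.resize(c["image"][y-32:y+32,x-25:x+25,::-1],None,fx=k,fy=k,interpolation=cv2.INTER_CUBIC))
cv2.imwrite('pics/f.png',np.hstack(o))
Gs=[grad(c) for c in cs]
for dd in range(-8,9,1):
    yaw=np.radians(99.9);u=np.array([np.cos(yaw),np.sin(yaw)])
    q=np.array([.5237,.1187])+u*(.022+dd/1000)
    print(dd,[round(max(score(G,c,BUSH,*(q+np.array([.985,.172])*l/1000),yaw,.0683) for l in(-2,-1,0,1,2)),2) for c,G in zip(cs,Gs)],end=' ')
E
python3 mv.py
```

```text
-8 [np.float32(13.57), np.float32(10.79)] -7 [np.float32(13.72), np.float32(10.91)] -6 [np.float32(13.94), np.float32(11.09)] -5 [np.float32(14.22), np.float32(11.41)] -4 [np.float32(14.59), np.float32(11.92)] -3 [np.float32(15.02), np.float32(12.62)] -2 [np.float32(15.51), np.float32(13.41)] -1 [np.float32(16.19), np.float32(14.13)] 0 [np.float32(16.75), np.float32(14.78)] 1 [np.float32(16.78), np.float32(15.28)] 2 [np.float32(16.25), np.float32(15.64)] 3 [np.float32(15.37), np.float32(15.91)] 4 [np.float32(14.3), np.float32(15.96)] 5 [np.float32(13.25), np.float32(15.72)] 6 [np.float32(12.36), np.float32(15.34)] 7 [np.float32(11.79), np.float32(15.04)] 8 [np.float32(11.44), np.float32(14.77)] clk 16.05 tcp [502.  240.6 215.4] ty 10.03 F [ 0.5 -0.7 -0.3] w 0.6 j [ 0.39  0.38  1.84 -0.    0.92  0.22]
```

View pics/f.png

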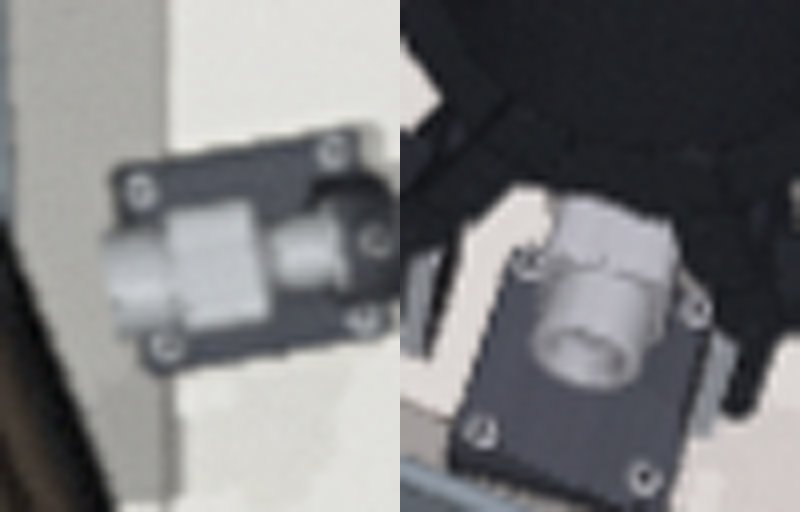

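The top view shows the bush on the journal (head at about (215, 265)) against the thicker part, with about 21 mm of that part visible up to the post. The side view agrees, and the gripper is clear. I measured about 1.6 mm of side play and a firm stop at the shoulder, which match the 17.4 mm bore.

```bash
python3 -c "
from workcell import robot
print(robot.close_job())"
```

```text
the job is handed in; nothing more can be done
None
```

The first bush I tried was the right one: it slid onto the spindle with only slight play, stopped against the shoulder, and was left there; the other two bushes were never touched, and I handed the job in at about 16 s.

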